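# Clamp the sample box on the shaker

### The job

Push the green sample box along the shaker's deck until it is fully home against the back stop. Then turn the T-shaped adjuster nut on the clamp beam clockwise, as far as needed for the cam lever to meet firm resistance about midway through its swing, and close the lever fully so that the box is clamped, without knocking over anything standing around.

Things in the scene. Friction and masses are not known exactly. Their poses are not given: they have to be found in the camera images.
- shaker: Low white bench shaker, fixed; aluminium deck 250 (x) x 300 (y) mm, top 72 mm above the bench. Origin on the bench under its centre; x to its back, away from the robot, y left, z up. Two 10 mm high guide rails along x, 105 mm apart, end at a 20 mm high steel stop (front face at x = 100 mm). A clamp bridge stands over it.
- box: Green lidded sample box, 160 (x) x 100 (y) x 45 (high) mm, about 0.4 kg, loose on the deck between the guide rails, 45 to 65 mm short of the back stop. Origin at the centre of its underside; axes as the shaker's. Home: back face against the stop, i.e. its origin at x = 20 mm in the shaker's frame. Pushed at its front face it slides with a few N.
- box_top (a point): Centre of the box's flat top, 45 mm above its origin.
- nut_grip (a point): On the vertical axis of the adjuster nut, a dark steel T on top of the clamp beam, 34 mm above the beam's top. The nut's upright wing is a block 54 mm long (this point's x), 12 mm thick (its y), 34 mm high, from 14 to 48 mm above the beam's top. The beam is a bar 30 x 275 x 16 mm along the shaker's y, above the box at shaker x = 35 mm.
- nut (a joint): Angle of the adjuster nut, rad, 0 (backed off) to 2.9, growing clockwise seen from above. It lowers the clamp foot 3 mm per rad. It is stiff (about 0.3 N m) and stays where it is left.
- foot_face (a point): Centre of the flat underside of the clamp foot, a black rubber disc 36 mm across, under the beam straight below the nut. With the lever fully open its gap to the box top is 13.5 to 16.2 mm at the start. The foot is sprung: after touching it resists with 20 N and 8 N more per mm that it is pushed in.
- foot (a joint): How far the sprung foot is pushed in, m: 0 when it does not bear on the box, at most 0.0105. With the lever closed about 0.002 after a bite midway, 0.001 after a late one (1 rad), 0.004 after an early one (0.5 rad); frame and box give 1 to 2 mm.
- lever (a joint): Angle of the cam lever, rad: 0 open (upright), 1.5 fully closed (nearly level, pointing to the shaker's -x). It stays where left. It lowers beam, nut and foot by 16 mm x (sin(lever + 0.12) - 0.12): 10.3 mm midway (0.75 rad), 14 mm closed, so a 10 mm foot gap with the lever fully open makes it bite midway. It moves with about 1 to 2 N at its end until it bites, then 2 to 4 N more.
- lever_pivot (a point): Pivot of the cam lever, at x = 35, y = -127 mm in the shaker's frame, above the clamp beam's right end; fixed, axes as the shaker's. The lever turns about the y axis through it. The beam slides on two posts 12 mm thick at y = +105 and -105 mm, which rise 20 mm above the pivot.
- lever_tip (a point): End of the cam lever on its centre line, 108 mm from the pivot. The lever is a dark steel bar 10 mm thick (in the swing plane) and 14 mm wide, with a black end cap 20 mm long, 14 mm thick and 18 mm wide.
- vial: Bystander: small amber vial, 23 mm across, 46 mm high, standing on the deck's back left corner. Origin at the centre of its underside, z up.
- spray: Bystander: blue spray bottle, 64 mm across, 144 mm high, on the bench to the left. Origin at the centre of its underside.
- jar: Bystander: white bottle with a blue cap, 68 mm across, 140 mm high, on the bench to the left. Origin at the centre of its underside.
- tubes: Bystander: white block with capped blood tubes, 75 x 150 mm, 108 mm high, on the bench to the right. Origin at the centre of its underside.
- cup: Bystander: white beaker, 60 mm across, 60 mm high, on the bench to the left, in front of the shaker. Origin at the centre of its underside.
There are look-alikes about, which are no part of the job. Leave any brown or yellow look-alike of the box alone.

How it is judged:
By the outcome, as a careful person would: the job done as asked, in the order asked, and still so for the second after the job is handed in, with the robot touching nothing.
It also fails if it takes over 72 s, if anything falls off the work surface, if the arm or the gripper's body presses on something with over 40 N, if the wrist force passes 120 N, or if a joint passes its speed limit or range.

### The arm

A 6-joint arm with a two-finger parallel gripper is mounted at the origin on the work surface. World frame = base frame: x ahead of the robot, y to its left, z up, the work surface at z = 0. Lengths are in m, angles in rad, forces in N, time in s.
With the tool pointing down it reaches from about 0.35 to 0.85 m from the base axis. Payload 8.1 kg.
Tool frame: the origin (TCP) lies midway between the tips of the shut fingers; the grasp point (between the pads) lies 19 mm behind it; z points along the fingers, y is the direction in which the jaws open and shut (so a half turn about z gives the same grasp; the last joint's range is limited). The gripper opens to 93 mm and grips with 3 to 60 N. Pads are 15 mm wide; open, the fingers measure 128 mm over their backs; the gripper's body (75 mm by 188 mm) begins 65 mm behind the grasp point.
Start: joints at [-1.217, 0.13, 1.488, -0, 1.523, -0.085], TCP at [0.255, -0.543, 0.219] pointing down, gripper open.
Joint ranges: [-2.96, 2.96], [-0.89, 2.26], [0.02, 2.5], [-1.34, 4.48], [0, 2.73], [-2.66, 2.66]. Speed limits (rad/s): [2.39, 2.39, 2.79, 3.14, 3.14, 3.14].

### API

Orientations are given as a rotation vector (axis times angle).
In Python, from plant import robot gives the robot as it stands. The module is installed in compiled form; this text tells all that it offers.
- The arm moves only by the shell command python3 -m pendant 'ROWS' [FORCE]. ROWS is JSON, a list of rows, each an object with "translation": the shift along the tool's x, y, z in mm, a list of three; "twist": the turn, a rotation vector about the tool's x, y, z in rad, a list of three; "grip": the opening, from -1 (shut) to 1 (fully open). A call has exactly 10 rows; each row shifts and turns the pose as measured when the row begins, along the tool's axes as they then stand; what a row does not reach is not made up. A row lasts 1/10 s, in which the tool goes at most 50 mm and 8.59 degrees, less where a joint would pass 70% of its speed; a pose out of reach is approached as far as the arm can. A call is refused whole if a number of a shift passes 50 or a number of a turn 0.15, either way. A call with a gripper value outside its range is refused whole. The fingers move at their own pace and stop on an object; FORCE is the grip in N (left out, the last holds). Time passes only in rows, so rows that do not move let the fingers close, or fill a call up. It gives the time, the measured TCP pose, the force and the opening at its end, in the units of the state.
- robot.read_state(): the state, without advancing time (a new reading comes with each control period).
- robot.read_camera(name): name is "side" or "top"; returns (picture, depth): 420x560x3 uint8, red, green, blue; 420x560 float32, m along the optical axis (not along the pixel's ray), 0 where there is no reading.
- robot.camera_info(name): a dict with "vertical_fov" (degrees; the focal length in pixels is half the picture's height over the tangent of half this angle, whatever the lens; pixels are square), "cx", "cy" (the principal point, pixels), "cam_to_world" (4x4, takes a point from camera to world coordinates). Camera axes: x right, y up, looking along -z (the intrinsics and any distortion apply to the point x, -y, -z); pixel columns grow to the right and rows downward; lengths in m; the calibration is good to about 2 mm. A picture is of the moment at which its call begins. camera_info takes no time and is no camera call.
- robot.close_job(): hands the job in, once; it reports no verdict.
The state is a dict: "t": time; "q": joint angles; "dq": joint speeds; "joint_torque": joint torques, N m; "tool_pos": TCP position; "orientation": TCP orientation; "force": force on the tool from outside, world axes, zero at the start; "wrist_torque": the same for the moment, N m; "opening": finger opening in m.
Only numpy, scipy, OpenCV 4.12 (cv2) and the standard library are available. Lean on these libraries where they do the work, as an engineer would, in place of code of your own. Each camera call takes 0.05 s, during which the arm holds its last target. There are 200 camera calls.

## Working session

There is one attempt and no reset: what is moved stays moved. The work goes in short steps, Python scripts to look and compute and a shell command to move; the robot and the scene stay as the last step left them, time stands still between calls to the robot, and variables do not carry over. Pictures are saved under pics/ and viewed, about 8 in all and at most 12, crops included, and the job is handed in when it is done.

```bash
mkdir -p pics
cat > h.py <<'E'
import numpy as np, cv2
from plant import robot
def snap(n):
    p,d=robot.read_camera(n); i=robot.camera_info(n); return p,d,i
def cloud(d,i):
    h,w=d.shape; f=h/2/np.tan(np.radians(i["vertical_fov"])/2)
    v,u=np.mgrid[:h,:w]
    P=np.stack([(u-i["cx"])/f*d,-(v-i["cy"])/f*d,-d],-1)
    T=np.array(i["cam_to_world"]); W=P@T[:3,:3].T+T[:3,3]; W[d==0]=np.nan
    return W
E
python3 - <<'E'
from h import *
for n in ("side","top"):
    p,d,i=snap(n); print(n,{k:(np.round(v,3).tolist() if k=="cam_to_world" else v) for k,v in i.items()})
    cv2.imwrite(f"pics/{n}0.png",p[...,::-1]); np.savez(f"{n}0.npz",p=p,d=d,W=cloud(d,i))
print(robot.read_state())
E
```

```text
side {'vertical_fov': 55.05579604602174, 'cx': 275.26490177768284, 'cy': 206.2248891130414, 'cam_to_world': [[-0.996, 0.037, -0.078, 0.376], [-0.085, -0.572, 0.816, 0.947], [-0.014, 0.819, 0.573, 0.871], [0.0, 0.0, 0.0, 1.0]]}
top {'vertical_fov': 51.51055568339407, 'cx': 276.80788349843476, 'cy': 215.26130336851566, 'cam_to_world': [[-0.002, 0.997, -0.076, 0.368], [-1.0, -0.003, -0.014, -0.007], [-0.014, 0.076, 0.997, 1.549], [0.0, 0.0, 0.0, 1.0]]}
{'t': 0.1, 'q': array([-1.21741497e+00,  1.31081897e-01,  1.48917699e+00,  2.49084859e-05,
        1.52302029e+00, -8.53768243e-02]), 'dq': array([ 0.00018483, -0.0023519 , -0.00192323, -0.00086833, -0.00045334,
       -0.0003726 ]), 'joint_torque': array([ 7.48457023e-04, -5.61340392e+01, -4.93097377e+01,  7.71761360e-02,
        2.90386862e-02, -4.98880161e-05]), 'tool_pos': array([ 0.25474873, -0.54265519,  0.21769097]), 'orientation': array([-3.06466317e+00, -6.83318498e-01,  3.15036279e-04]), 'force': array([-0.39499068,  0.59203817,  0.06537936]), 'wrist_torque': array([-0.00398667, -0.05933653,  0.05950428]), 'opening': 0.09315233611917567}
```

View pics/side0.png

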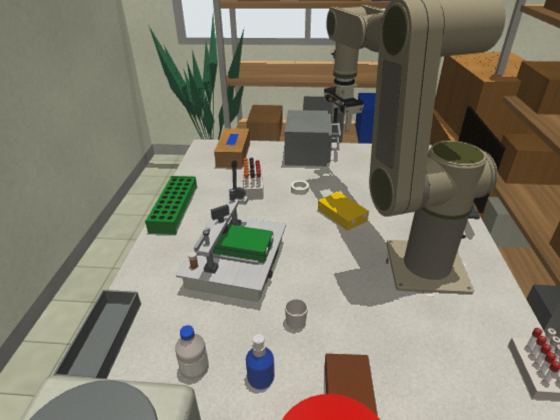

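View pics/top0.png

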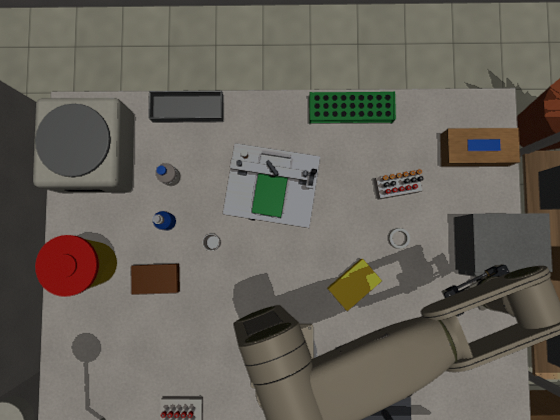

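Side view: shaker around (235,255), green box at (245,242), upright lever at (235,180). Top view: shaker at (272,187), box at (269,196), nut at about (272,167), lever at about (312,177). Next I measure and enlarge.

Run:
```python
from h import *
t=np.load("top0.npz"); W=t["W"]; p=t["p"]
h=cv2.cvtColor(p,cv2.COLOR_RGB2HSV)
v,u=np.mgrid[:420,:560]
roi=(u>215)&(u<330)&(v>135)&(v<235)
deck=roi&(abs(W[...,2]-.072)<.006)
r=cv2.minAreaRect(W[deck][:,:2].astype(np.float32)*1000); print("deck",r,np.median(W[deck][:,2]))
g=roi&(h[...,0]>45)&(h[...,0]<75)&(h[...,1]>130)&(abs(W[...,2]-.117)<.01)
print("box",cv2.minAreaRect(W[g][:,:2].astype(np.float32)*1000),np.median(W[g],axis=0))
hi=roi&(W[...,2]>.135)
for a,b in((.135,.15),(.15,.17),(.17,.19),(.19,.21),(.21,.25),(.25,.35)):
    m=roi&(W[...,2]>a)&(W[...,2]<=b); print(a,b,m.sum(), np.round(W[m].mean(0),3) if m.any() else "", list(zip(u[m],v[m]))[:6])
bench=(W[...,2]<.01)&(u>150)&(u<400)&(v>130)&(v<240); print("bench",np.nanmedian(W[bench][:,2]))
for n,(a,b,x,y) in dict(a=(220,135,330,235)).items():
    c=p[b:y,a:x,::-1]; cv2.imwrite("pics/tc.png",cv2.resize(c,None,fx=6,fy=6,interpolation=cv2.INTER_CUBIC))
s=np.load("side0.npz"); c=s["p"][145:305,170:300,::-1]; cv2.imwrite("pics/sc.png",cv2.resize(c,None,fx=3.7,fy=3.7,interpolation=cv2.INTER_CUBIC))
for n,(a,b) in dict(jar=(190,352),cup=(296,312),spray=(260,365)).items(): print(n,s["W"][b,a])
```

```text
deck ((585.5175170898438, 34.30531311035156), (300.19183349609375, 250.65707397460938), 80.87214660644531) 0.07161700738464782
box ((545.6298828125, 39.17222595214844), (97.92848205566406, 133.19198608398438), 80.394775390625) [0.54472808 0.03942056 0.11656338]
0.135 0.15 12 [0.604 0.033 0.142] [(np.int64(232), np.int64(169)), (np.int64(246), np.int64(171)), (np.int64(265), np.int64(174)), (np.int64(268), np.int64(175)), (np.int64(269), np.int64(175)), (np.int64(270), np.int64(175))]
0.15 0.17 656 [0.617 0.031 0.165] [(np.int64(231), np.int64(160)), (np.int64(232), np.int64(160)), (np.int64(233), np.int64(160)), (np.int64(234), np.int64(160)), (np.int64(235), np.int64(160)), (np.int64(236), np.int64(160))]
0.17 0.19 55 [0.609 0.007 0.177] [(np.int64(232), np.int64(163)), (np.int64(235), np.int64(164)), (np.int64(244), np.int64(164)), (np.int64(260), np.int64(164)), (np.int64(241), np.int64(165)), (np.int64(239), np.int64(166))]
0.19 0.21 129 [ 0.605 -0.019  0.202] [(np.int64(237), np.int64(160)), (np.int64(238), np.int64(160)), (np.int64(240), np.int64(160)), (np.int64(267), np.int64(160)), (np.int64(236), np.int64(161)), (np.int64(237), np.int64(161))]
0.21 0.25 69 [0.616 0.015 0.216] [(np.int64(239), np.int64(160)), (np.int64(268), np.int64(160)), (np.int64(266), np.int64(161)), (np.int64(267), np.int64(161)), (np.int64(268), np.int64(161)), (np.int64(269), np.int64(161))]
0.25 0.35 31 [ 0.593 -0.095  0.29 ] [(np.int64(311), np.int64(169)), (np.int64(312), np.int64(169)), (np.int64(313), np.int64(169)), (np.int64(314), np.int64(169)), (np.int64(315), np.int64(169)), (np.int64(311), np.int64(170))]
bench -0.0005494377176729071
jar [0.62168671 0.4192501  0.09637352]
cup [0.3941051  0.21754474 0.01143302]
spray [0.46444042 0.43153434 0.0843219 ]
```

View pics/tc.png

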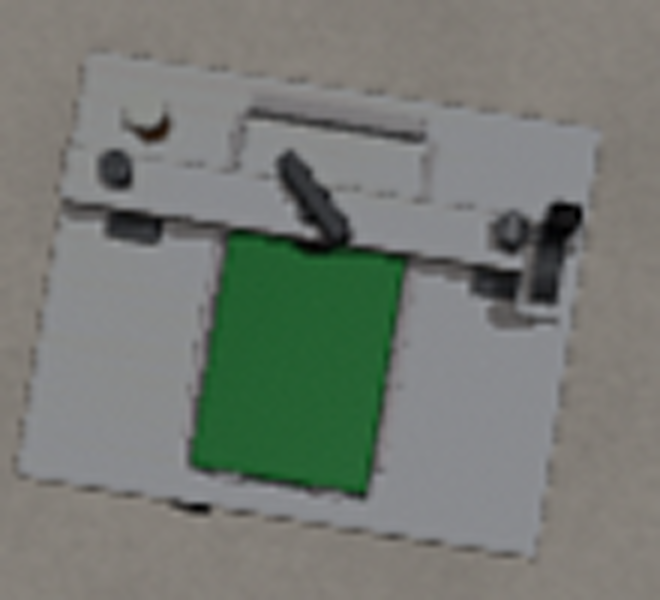

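View pics/sc.png

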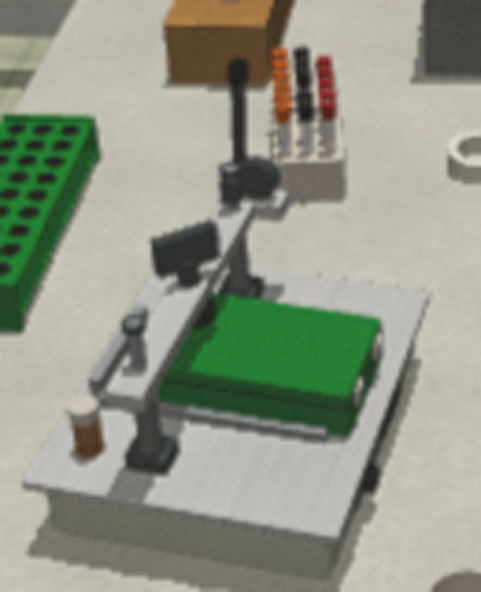

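Crops: the T nut is at (312,200) in the 6x top crop, its wing clearly turned clockwise from the shaker's x. The lever is upright at the right end of the beam. The side crop shows latches on the box's front face, so I'll push between them.

```bash
cat >> h.py <<'E'
PSI=np.radians(-9.1); C=np.array([.5855,.0343])
R2=np.array([[np.cos(PSI),-np.sin(PSI)],[np.sin(PSI),np.cos(PSI)]])
def toS(W): return np.concatenate([(W[...,:2]-C)@R2, W[...,2:]],-1)*1000
def toW(x,y): return C+R2@np.array([x,y])/1000
E
python3 - <<'E'
from h import *
for n in("top","side"):
    t=np.load(n+"0.npz"); S=toS(t["W"]); p=t["p"]; h=cv2.cvtColor(p,cv2.COLOR_RGB2HSV)
    x,y,z=S[...,0],S[...,1],S[...,2]; print("==",n)
    inr=(abs(x)<140)&(abs(y)<165)
    dk=inr&(abs(z-72)<6); print("deck x",np.percentile(x[dk],[.3,99.7]),"y",np.percentile(y[dk],[.3,99.7]),"z",np.median(z[dk]))
    g=inr&(h[...,0]>45)&(h[...,0]<75)&(h[...,1]>130); gt=g&(abs(z-117)<5)
    print("box x",np.percentile(x[gt],[.5,99]),"y",np.percentile(y[gt],[.5,99.5]),np.median(z[gt]))
    m=inr&(abs(x-35)<14)&(abs(y)>40)&(abs(y)<90)&(z>140)&(z<185); print("beam z",m.sum(),np.median(z[m]),np.percentile(x[m],[2,98]))
    m=inr&(abs(x-35)<35)&(abs(y)<35)&(z>190)&(z<240); q=S[m]
    print("nut",len(q),cv2.minAreaRect(q[:,:2].astype(np.float32)),np.percentile(z[m],[5,50,90]),np.degrees(np.linalg.eigh(np.cov(q[:,:2].T))[1][:,1]))
    v=np.linalg.eigh(np.cov(q[:,:2].T))[1][:,1]; print("wing ang",np.degrees(np.arctan2(v[1],v[0])),q.mean(0))
    m=inr&(abs(x-35)<60)&(abs(y+127)<25)&(z>225)&(z<340); q=S[m]; print("lever",m.sum(),q.mean(0),np.percentile(q,[2,98],axis=0))
    m=inr&(abs(x-35)<25)&(abs(abs(y)-105)<10)&(z>175)&(z<260); print("posts",m.sum(),np.percentile(z[m],[5,95]))
    for lo,hi in((72,80),(80,90),(90,100),(100,110)):
        f=g&(z>lo)&(z<hi)&(abs(y)<20); print("front",lo,f.sum(),np.percentile(x[f],[5,50]) if f.any() else "")
E
```

```text
== top
deck x [-124.75515813  124.2567232 ] y [-149.43059809  149.12392913] z 71.61700738464782
box x [-105.61109429   23.43290063] y [-50.16624221  46.61348842] 116.70200477153014
beam z 273 165.55291561868611 [21.43789298 48.59391961]
nut 80 ((34.120758056640625, -0.3505687713623047), (53.679534912109375, 17.98784637451172), 54.10136413574219) [191.8615182  212.39488015 216.81808187] [40.4858572 40.5425914]
wing ang 45.04011714058124 [ 33.59476247  -0.22688092 210.28737184]
lever 38 [  27.67206415 -126.53658088  279.98855667] [[  22.25067899 -134.84257433  226.63105299]
 [  34.4474592  -119.15353406  299.87961543]]
posts 65 [189.83490089 211.08678792]
front 72 0 
front 80 0 
front 90 0 
front 100 4 [-97.98422551 -79.39940226]
== side
deck x [-121.94618359  127.05444185] y [-148.98467157  151.20065316] z 71.45819759262679
box x [-102.4305955    38.05023035] y [-49.39505014  49.9012557 ] 116.34110090039323
beam z 191 165.3421804455215 [22.14003643 47.11660788]
nut 161 ((37.72969055175781, 1.0919036865234375), (52.91682052612305, 14.963457107543945), 44.786773681640625) [192.00032916 205.62095185 213.66216672] [-41.32480387 -39.68711296]
wing ang -136.15810120114386 [ 36.70505891   4.20778914 204.41518557]
lever 92 [  31.29350853 -123.37475284  264.36549401] [[  25.466714   -132.64143425  226.53222145]
 [  37.27722673 -116.94662947  293.80911104]]
posts 129 [177.23236067 207.57085404]
front 72 0 
front 80 0 
front 90 0 
front 100 0
```

Checks agree in both cameras:
- Deck top is 72 mm and box top 117 mm. The box front is at x ≈ -105, so it needs a 45 mm push.
- Beam top is 165 mm and the pivot about 189 mm.
- The wing is at about +43° in the shaker frame.

Now I'm moving.

```bash
python3 -m pendant '[{"translation":[33,-36,0],"twist":[0,0,0],"grip":-1},{"translation":[33,-36,0],"twist":[0,0,0],"grip":-1},{"translation":[33,-36,0],"twist":[0,0,0],"grip":-1},{"translation":[33,-36,0],"twist":[0,0,0],"grip":-1},{"translation":[33,-36,0],"twist":[0,0,0],"grip":-1},{"translation":[33,-36,0],"twist":[0,0,0],"grip":-1},{"translation":[33,-36,0],"twist":[0,0,0],"grip":-1},{"translation":[33,-36,0],"twist":[0,0,0],"grip":-1},{"translation":[33,-36,0],"twist":[0,0,0],"grip":-1},{"translation":[33,-36,0],"twist":[0,0,0],"grip":-1}]' 20
python3 -m pendant '[{"translation":[31,-36,0],"twist":[0,0,0],"grip":-1},{"translation":[31,-36,0],"twist":[0,0,0],"grip":-1},{"translation":[0,0,0],"twist":[0,0,-0.15],"grip":-1},{"translation":[0,0,0],"twist":[0,0,-0.15],"grip":-1},{"translation":[0,0,0],"twist":[0,0,-0.15],"grip":-1},{"translation":[0,0,0],"twist":[0,0,-0.15],"grip":-1},{"translation":[0,0,0],"twist":[0,0,-0.15],"grip":-1},{"translation":[0,0,0],"twist":[0,0,-0.15],"grip":-1},{"translation":[0,0,0],"twist":[0,0,-0.15],"grip":-1},{"translation":[0,0,0],"twist":[0,0,-0.15],"grip":-1}]'
```

```text
t: 1.1
tool_pos: [0.3997, -0.0674, 0.2127]
orientation: [-3.06, -0.664, 0.005]
force: [1.3, -0.6, -0.7]
opening: 0.0176
t: 2.1
tool_pos: [0.4242, 0.0375, 0.2099]
orientation: [-2.14, -2.279, -0.002]
force: [0.7, 0.3, 0.1]
opening: 0.0004
```

```bash
python3 -m pendant '[{"translation":[0,0,0],"twist":[0,0,-0.15],"grip":-1},{"translation":[0,0,0],"twist":[0,0,-0.15],"grip":-1},{"translation":[0,0,0],"twist":[0,0,-0.15],"grip":-1},{"translation":[0,0,0],"twist":[0,0,-0.15],"grip":-1},{"translation":[0,0,0],"twist":[0,0,-0.15],"grip":-1},{"translation":[0,0,0],"twist":[0,0,-0.15],"grip":-1},{"translation":[0,0,0],"twist":[0,0,-0.15],"grip":-1},{"translation":[0,0,0],"twist":[0,0,-0.15],"grip":-1},{"translation":[0,0,0],"twist":[0,0,-0.15],"grip":-1},{"translation":[0,0,0],"twist":[0,0,0],"grip":-1}]'
cat >> h.py <<'E'
C=np.array([.5867,.0346])
from scipy.spatial.transform import Rotation as Ro
def tool():
    s=robot.read_state(); R=Ro.from_rotvec(s["orientation"]).as_matrix(); 
    print("t",round(s["t"],2),"S",np.round(toS(s["tool_pos"]),1),"tool-x heading",round(np.degrees(np.arctan2(R[1,0],R[0,0])),1),"tilt",np.round(R[:,2],3),"q6",round(s["q"][5],2),"F",np.round(s["force"],1),"F_shaker",np.round(R2.T@s["force"][:2],1),"open",round(s["opening"],4),"Tz",round(s["wrist_torque"][2],2))
    return s,R
def go(x,y,z,head=None):
    s,R=tool(); g=np.r_[toW(x,y),z/1000]; print("tool shift mm",np.round(R.T@(g-s["tool_pos"])*1000,1))
    if head is not None: print("twist z", round(-np.radians((head-np.degrees(np.arctan2(R[1,0],R[0,0]))+180)%360-180 if 0 else -np.radians((head-np.degrees(np.arctan2(R[1,0],R[0,0]))+180)%360-180),3))
E
sed -i 's/^    if head is not None.*/    if head is not None: print("twist z",round(-np.radians((head-np.degrees(np.arctan2(R[1,0],R[0,0]))+180)%360-180),3))/' h.py
python3 -c "
from h import *
go(-150,0,84,170.9)"
```

```text
t: 3.1
tool_pos: [0.421, 0.0376, 0.2057]
orientation: [-0.242, -3.113, -0.016]
force: [0.3, -0.6, -0.5]
opening: 0.0007
t 3.1 S [-164.1  -23.2  205.7] tool-x heading 171.1 tilt [-0.018  0.012 -1.   ] q6 -1.46 F [ 0.3 -0.6 -0.5] F_shaker [ 0.4 -0.6] open 0.0007 Tz -0.01
tool shift mm [-16.6  22.1 121.6]
twist z 0.004
```

```bash
python3 -m pendant '[{"translation":[-6,8,0],"twist":[0,0,0],"grip":-1},{"translation":[-6,8,10],"twist":[0,0,0],"grip":-1},{"translation":[-4,6,16],"twist":[0,0,0],"grip":-1},{"translation":[0,0,16],"twist":[0,0,0],"grip":-1},{"translation":[0,0,16],"twist":[0,0,0],"grip":-1},{"translation":[0,0,16],"twist":[0,0,0],"grip":-1},{"translation":[0,0,16],"twist":[0,0,0],"grip":-1},{"translation":[0,0,16],"twist":[0,0,0],"grip":-1},{"translation":[0,0,12],"twist":[0,0,0],"grip":-1},{"translation":[0,0,0],"twist":[0,0,0],"grip":-1}]'
python3 -c "
from h import *
go(-75,0,86,170.9)"
```

```text
t: 4.1
tool_pos: [0.4406, 0.0646, 0.0764]
orientation: [-0.286, -3.106, -0.017]
force: [0.2, -0.3, 0.8]
opening: 0.0004
t 4.1 S [-149.     6.5   76.4] tool-x heading 169.5 tilt [-0.021  0.013 -1.   ] q6 -1.37 F [ 0.2 -0.3  0.8] F_shaker [ 0.3 -0.3] open 0.0004 Tz 0.01
tool shift mm [-73.9  -4.6 -11.4]
twist z -0.025
```

```bash
python3 -m pendant '[{"translation":[0,-2,-6],"twist":[0,0,-0.025],"grip":-1},{"translation":[-5,-2,-5],"twist":[0,0,0],"grip":-1},{"translation":[-9,0,0],"twist":[0,0,0],"grip":-1},{"translation":[-9,0,0],"twist":[0,0,0],"grip":-1},{"translation":[-9,0,0],"twist":[0,0,0],"grip":-1},{"translation":[-8,0,0],"twist":[0,0,0],"grip":-1},{"translation":[-8,0,0],"twist":[0,0,0],"grip":-1},{"translation":[-8,0,0],"twist":[0,0,0],"grip":-1},{"translation":[-6,0,0],"twist":[0,0,0],"grip":-1},{"translation":[0,0,0],"twist":[0,0,0],"grip":-1}]'
python3 -c "
from h import *
go(-67,0,86,170.9)"
```

```text
t: 5.1
tool_pos: [0.5089, 0.0499, 0.0897]
orientation: [-0.247, -3.112, -0.019]
force: [-0.0, 0.2, -0.2]
opening: 0.0003
t 5.1 S [-79.3   2.8  89.7] tool-x heading 170.9 tilt [-0.019  0.014 -1.   ] q6 -1.43 F [-0.   0.2 -0.2] F_shaker [-0.1  0.2] open 0.0003 Tz 0.0
tool shift mm [-12.3  -2.8   3.4]
twist z 0.0
```

Force is zero with the box possibly moving; I'm pushing on in small steps, watching the force.

```bash
python3 -m pendant '[{"translation":[-2,-1,1],"twist":[0,0,0],"grip":-1},{"translation":[-2,-1,1],"twist":[0,0,0],"grip":-1},{"translation":[-2,0,1],"twist":[0,0,0],"grip":-1},{"translation":[-2,0,0],"twist":[0,0,0],"grip":-1},{"translation":[-2,0,0],"twist":[0,0,0],"grip":-1},{"translation":[-1,0,0],"twist":[0,0,0],"grip":-1},{"translation":[-1,0,0],"twist":[0,0,0],"grip":-1},{"translation":[-1,0,0],"twist":[0,0,0],"grip":-1},{"translation":[-1,0,0],"twist":[0,0,0],"grip":-1},{"translation":[-1,0,0],"twist":[0,0,0],"grip":-1}]'
python3 - <<'E'
from h import *
go(-67,0,86,170.9)
p,d,i=snap("side"); S=toS(cloud(d,i)); h=cv2.cvtColor(p,cv2.COLOR_RGB2HSV); x,y,z=S[...,0],S[...,1],S[...,2]
g=(abs(x)<140)&(abs(y)<60)&(h[...,0]>45)&(h[...,0]<75)&(h[...,1]>130)&(abs(z-117)<5); print("box front (was -102.4 -1.2)",np.percentile(x[g],[.5,2]),np.percentile(y[g],[1,99]))
cv2.imwrite("pics/s1.png",cv2.resize(p[200:300,150:320,::-1],None,fx=4,fy=4,interpolation=cv2.INTER_CUBIC))
E
```

```text
t: 6.1
tool_pos: [0.5185, 0.0464, 0.0859]
orientation: [-0.245, -3.099, -0.019]
force: [-10.8, 0.7, 9.0]
opening: 0.0003
t 6.1 S [-69.2   0.8  85.9] tool-x heading 171.0 tilt [-0.031  0.015 -0.999] q6 -1.44 F [-10.8   0.7   9. ] F_shaker [-10.8  -1. ] open 0.0003 Tz -0.0
tool shift mm [-2.2 -0.8 -0.1]
twist z 0.001
box front (was -102.4 -1.2) [-55.33577782 -54.21417362] [-49.9581979   48.53260745]
```

```bash
python3 -m pendant '[{"translation":[-1,0,0],"twist":[0,0,0],"grip":-1},{"translation":[-1.5,0,0],"twist":[0,0,0],"grip":-1},{"translation":[-1.5,0,0],"twist":[0,0,0],"grip":-1},{"translation":[-1.5,0,0],"twist":[0,0,0],"grip":-1},{"translation":[-1.5,0,0],"twist":[0,0,0],"grip":-1},{"translation":[-1.5,0,0],"twist":[0,0,0],"grip":-1},{"translation":[-1.5,0,0],"twist":[0,0,0],"grip":-1},{"translation":[-1.5,0,0],"twist":[0,0,0],"grip":-1},{"translation":[-1.5,0,0],"twist":[0,0,0],"grip":-1},{"translation":[-1.5,0,0],"twist":[0,0,0],"grip":-1}]'
python3 - <<'E'
from h import *
go(-67,0,86,170.9)
p,d,i=snap("side"); S=toS(cloud(d,i)); h=cv2.cvtColor(p,cv2.COLOR_RGB2HSV); x,y,z=S[...,0],S[...,1],S[...,2]
g=(abs(x)<140)&(abs(y)<60)&(h[...,0]>45)&(h[...,0]<75)&(h[...,1]>130)&(abs(z-117)<5); print("box front",np.percentile(x[g],[.5,2]),np.percentile(y[g],[1,99]))
E
```

```text
t: 7.15
tool_pos: [0.5175, 0.0464, 0.0863]
orientation: [-0.239, -3.065, -0.018]
force: [-13.7, 1.1, 10.8]
opening: 0.0004
t 7.15 S [-70.2   0.7  86.3] tool-x heading 171.1 tilt [-0.066  0.017 -0.998] q6 -1.44 F [-13.7   1.1  10.8] F_shaker [-13.7  -1.1] open 0.0004 Tz -0.03
tool shift mm [-3.2 -0.7  0. ]
twist z 0.004
box front [-56.35438057 -54.24045376] [-50.47628914  48.93038443]
```

View pics/s1.png

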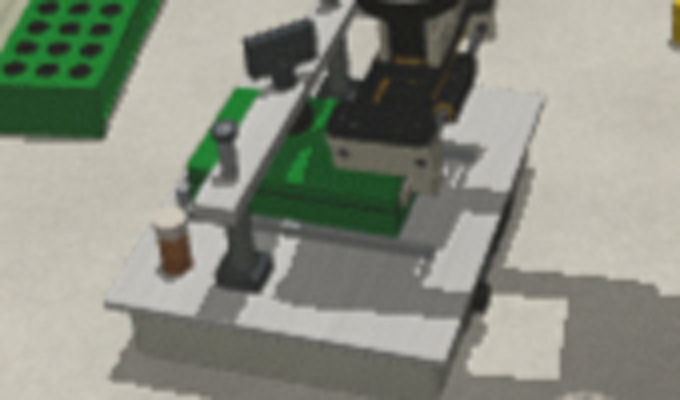

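The box no longer moves under 14 N, so it's against the stop. Picture: the fingers stand at the box front (420,185), and nothing has been disturbed. Retreat next, levelling the tool.

```bash
python3 -m pendant '[{"translation":[5,0,0],"twist":[0,0,0],"grip":-1},{"translation":[10,0,0],"twist":[0.007,-0.03,0],"grip":-1},{"translation":[15,0,0],"twist":[0,-0.03,0],"grip":-1},{"translation":[15,0,0],"twist":[0,0,0],"grip":-1},{"translation":[10,0,-20],"twist":[0,0,0],"grip":0},{"translation":[0,0,-40],"twist":[0,0,-0.1],"grip":0},{"translation":[0,0,-45],"twist":[0,0,-0.15],"grip":0},{"translation":[0,0,-45],"twist":[0,0,-0.15],"grip":0},{"translation":[0,0,-45],"twist":[0,0,-0.15],"grip":0},{"translation":[0,0,0],"twist":[0,0,-0.15],"grip":0}]'
cat >> h.py <<'E'
def level():
    s=robot.read_state(); R=Ro.from_rotvec(s["orientation"]).as_matrix(); print("level twist",np.round(R.T@np.cross(R[:,2],[0,0,-1]),3))
E
python3 - <<'E'
from h import *
go(35,0,260,214);level()
p,d,i=snap("top"); W=cloud(d,i); S=toS(W); h=cv2.cvtColor(p,cv2.COLOR_RGB2HSV); x,y,z=S[...,0],S[...,1],S[...,2]
g=(abs(x)<140)&(abs(y)<60)&(h[...,0]>45)&(h[...,0]<75)&(h[...,1]>130)&(abs(z-117)<5); print("box top-cam",np.percentile(x[g],[.5,2]),g.sum())
dk=(abs(x)<140)&(abs(y)<165)&(abs(z-72)<6); print("deck",np.percentile(x[dk],[.3,99.7]))
t=np.load("top0.npz");p=t["p"];S=toS(t["W"]);Z=S[...,2]
m=(abs(S[...,0]-35)<32)&(abs(S[...,1])<32)&(Z>200)&(Z<230)&(p.max(2)<110); q=S[m]; e=np.linalg.eigh(np.cov(q[:,:2].T))[1][:,1]; print("wing",m.sum(),np.degrees(np.arctan2(e[1],e[0])),cv2.minAreaRect(q[:,:2].astype(np.float32)))
v,u=np.nonzero(m); l=cv2.fitLine(np.c_[u,v].astype(np.float32),cv2.DIST_HUBER,0,.01,.01).ravel(); print("img dir",l)
E
```

```text
t: 8.2
tool_pos: [0.4633, 0.0541, 0.2885]
orientation: [-0.852, 3.021, -0.004]
force: [0.7, -0.5, 0.1]
opening: 0.0435
t 8.2 S [-124.9   -0.3  288.5] tool-x heading -148.5 tilt [ 0.004 -0.002 -1.   ] q6 -2.11 F [ 0.7 -0.5  0.1] F_shaker [ 0.7 -0.4] open 0.0435 Tz 0.01
tool shift mm [-121.6 -103.7   29.1]
twist z -0.044
level twist [-0.003  0.002 -0.   ]
box top-cam [2.70104842 6.49416448] 357
deck [-125.64084394  123.28579186]
wing 69 45.07610253806027 ((33.64387893676758, -0.6689262390136719), (53.99330139160156, 12.03830337524414), 45.66777420043945)
img dir [  0.5839627   0.8117805 271.41473   167.35359  ]
```

```bash
python3 -m pendant '[{"translation":[-20,-17,0],"twist":[0,0,0],"grip":0},{"translation":[-20,-17,0],"twist":[0,0,0],"grip":0},{"translation":[-20,-17,4],"twist":[0,0,0],"grip":0},{"translation":[-20,-17,4],"twist":[0,0,0],"grip":0},{"translation":[-20,-17,4],"twist":[0,0,0],"grip":0},{"translation":[-18,-17,4],"twist":[0,0,0],"grip":0},{"translation":[-4,-2,4],"twist":[0,0,-0.04],"grip":0},{"translation":[0,0,4],"twist":[0,0,-0.039],"grip":0},{"translation":[0,0,4],"twist":[0,0,0],"grip":0},{"translation":[0,0,0],"twist":[0,0,0],"grip":0}]'
python3 -c "
from h import *
go(35,0,181,216);level()"
```

```text
t: 9.25
tool_pos: [0.627, 0.0272, 0.2454]
orientation: [0.94, -2.994, 0.004]
force: [0.2, -0.5, 0.6]
opening: 0.0468
t 9.25 S [ 40.9  -1.  245.4] tool-x heading -145.1 tilt [-0.003 -0.003 -1.   ] q6 -2.22 F [ 0.2 -0.5  0.6] F_shaker [ 0.2 -0.4] open 0.0468 Tz 0.01
tool shift mm [ 3.3  4.9 64.4]
twist z -0.02
level twist [-0.001 -0.004  0.   ]
```

```bash
python3 -m pendant '[{"translation":[2,3,0],"twist":[0,0,-0.02],"grip":0},{"translation":[1.3,2,0],"twist":[0,0,0],"grip":0},{"translation":[0,0,8],"twist":[0,0,0],"grip":0},{"translation":[0,0,10],"twist":[0,0,0],"grip":0},{"translation":[0,0,10],"twist":[0,0,0],"grip":0},{"translation":[0,0,10],"twist":[0,0,0],"grip":0},{"translation":[0,0,10],"twist":[0,0,0],"grip":0},{"translation":[0,0,8],"twist":[0,0,0],"grip":0},{"translation":[0,0,4],"twist":[0,0,0],"grip":0},{"translation":[0,0,0],"twist":[0,0,0],"grip":0}]'
python3 -c "
from h import *
go(35,0,181,216);level()"
```

```text
t: 10.25
tool_pos: [0.6194, 0.0296, 0.1789]
orientation: [0.965, -2.985, 0.003]
force: [-0.5, 0.0, 0.2]
opening: 0.0467
t 10.25 S [ 33.    0.2 178.9] tool-x heading -144.2 tilt [-0.004 -0.003 -1.   ] q6 -2.23 F [-0.5  0.   0.2] F_shaker [-0.5 -0. ] open 0.0467 Tz -0.04
tool shift mm [-1.2 -1.5 -2.1]
twist z -0.003
level twist [-0.    -0.005 -0.   ]
```

Good. Close at 40 N.

```bash
python3 -m pendant '[{"translation":[-1,-1.3,-1.5],"twist":[0,0,0],"grip":0},{"translation":[0,0,0],"twist":[0,0,0],"grip":-1},{"translation":[0,0,0],"twist":[0,0,0],"grip":-1},{"translation":[0,0,0],"twist":[0,0,0],"grip":-1},{"translation":[0,0,0],"twist":[0,0,0],"grip":-1},{"translation":[0,0,0],"twist":[0,0,0],"grip":-1},{"translation":[0,0,0],"twist":[0,0,0],"grip":-1},{"translation":[0,0,0],"twist":[0,0,0],"grip":-1},{"translation":[0,0,0],"twist":[0,0,0],"grip":-1},{"translation":[0,0,0],"twist":[0,0,0],"grip":-1}]' 40
python3 -c "
from h import *
go(35,0,181,216);level()"
```

```text
t: 11.25
tool_pos: [0.6226, 0.0286, 0.1828]
orientation: [0.967, -2.988, 0.006]
force: [1.0, -1.8, 0.7]
opening: 0.0119
t 11.25 S [ 36.4  -0.2 182.8] tool-x heading -144.1 tilt [-0.    -0.004 -1.   ] q6 -2.23 F [ 1.  -1.8  0.7] F_shaker [ 1.2 -1.6] open 0.0119 Tz 0.2
tool shift mm [0.9 1.1 1.8]
twist z -0.003
level twist [-0.003 -0.002  0.   ]
```

```bash
python3 -m pendant '[{"translation":[0,0,0],"twist":[0,0,0.05],"grip":-1},{"translation":[0,0,0],"twist":[0,0,0.1],"grip":-1},{"translation":[0,0,0],"twist":[0,0,0.1],"grip":-1},{"translation":[0,0,0],"twist":[0,0,0.1],"grip":-1},{"translation":[0,0,0],"twist":[0,0,0.1],"grip":-1},{"translation":[0,0,0],"twist":[0,0,0.1],"grip":-1},{"translation":[0,0,0],"twist":[0,0,0.1],"grip":-1},{"translation":[0,0,0],"twist":[0,0,0.1],"grip":-1},{"translation":[0,0,0],"twist":[0,0,0.05],"grip":-1},{"translation":[0,0,0],"twist":[0,0,0],"grip":-1}]'
python3 -c "
from h import *
go(36.4,-.2,181,124.3);level()"
```

```text
t: 12.25
tool_pos: [0.6228, 0.0281, 0.1827]
orientation: [0.323, 3.124, -0.007]
force: [0.3, -0.4, -0.2]
opening: 0.0114
t 12.25 S [ 36.6  -0.7 182.7] tool-x heading 168.2 tilt [ 0.    -0.005 -1.   ] q6 -1.4 F [ 0.3 -0.4 -0.2] F_shaker [ 0.3 -0.3] open 0.0114 Tz 0.23
tool shift mm [0.3 0.5 1.7]
twist z 0.766
level twist [-0.005  0.001  0.   ]
```

```bash
python3 -m pendant '[{"translation":[0,0,0],"twist":[0,0,0.05],"grip":-1},{"translation":[0,0,0],"twist":[0,0,0.1],"grip":-1},{"translation":[0,0,0],"twist":[0,0,0.1],"grip":-1},{"translation":[0,0,0],"twist":[0,0,0.1],"grip":-1},{"translation":[0,0,0],"twist":[0,0,0.1],"grip":-1},{"translation":[0,0,0],"twist":[0,0,0.1],"grip":-1},{"translation":[0,0,0],"twist":[0,0,0.1],"grip":-1},{"translation":[0,0,0],"twist":[0,0,0.07],"grip":-1},{"translation":[0,0,0],"twist":[0,0,0.03],"grip":-1},{"translation":[0,0,0],"twist":[0,0,0],"grip":-1}]'
python3 -c "
from h import *
go(36.4,-.2,181,124.3);level()"
```

```text
t: 13.25
tool_pos: [0.6225, 0.0276, 0.1828]
orientation: [1.46, 2.779, -0.007]
force: [0.5, -1.3, 0.3]
opening: 0.0116
t 13.25 S [ 36.5  -1.2 182.8] tool-x heading 124.6 tilt [-0.    -0.005 -1.   ] q6 -0.64 F [ 0.5 -1.3  0.3] F_shaker [ 0.7 -1.2] open 0.0116 Tz 0.19
tool shift mm [0.8 0.7 1.8]
twist z 0.005
level twist [-0.003  0.004  0.   ]
```

```bash
python3 -m pendant '[{"translation":[0,0,0],"twist":[0,0,0],"grip":0},{"translation":[0,0,0],"twist":[0,0,0],"grip":0},{"translation":[0,0,0],"twist":[0,0,0],"grip":0},{"translation":[0,0,0],"twist":[0,0,0],"grip":0},{"translation":[0,0,-5],"twist":[0,0,0],"grip":0},{"translation":[0,0,-20],"twist":[0,0,0],"grip":0},{"translation":[0,0,-35],"twist":[0,0,0],"grip":0},{"translation":[0,0,-40],"twist":[0,0,0],"grip":0},{"translation":[0,0,-45],"twist":[0,0,0],"grip":0},{"translation":[0,0,0],"twist":[0,0,-0.1],"grip":-1}]'
python3 - <<'E'
from h import *
go(85,-127,330,170.9);level()
E
```

```text
t: 14.25
tool_pos: [0.6208, 0.0288, 0.3325]
orientation: [-1.31, -2.853, 0.01]
force: [0.6, -0.3, 0.5]
opening: 0.0418
t 14.25 S [ 3.460e+01 -3.000e-01  3.325e+02] tool-x heading 130.7 tilt [-0.005 -0.005 -1.   ] q6 -0.74 F [ 0.6 -0.3  0.5] F_shaker [ 0.7 -0.2] open 0.0418 Tz 0.04
tool shift mm [-120.3  -64.2    2.9]
twist z -0.702
level twist [-0.007  0.     0.   ]
```

```bash
python3 -m pendant '[{"translation":[0,0,0],"twist":[0,0,-0.14],"grip":-1},{"translation":[0,0,0],"twist":[0,0,-0.14],"grip":-1},{"translation":[0,0,0],"twist":[0,0,-0.14],"grip":-1},{"translation":[0,0,0],"twist":[0,0,-0.14],"grip":-1},{"translation":[-14,-10,0],"twist":[0,0,-0.14],"grip":-1},{"translation":[-14,-25,0],"twist":[0,0,0],"grip":-1},{"translation":[-14,-30,0],"twist":[0,0,0],"grip":-1},{"translation":[-8,-30,0],"twist":[0,0,0],"grip":-1},{"translation":[0,-30,0],"twist":[0,0,0],"grip":-1},{"translation":[0,0,0],"twist":[0,0,0],"grip":-1}]'
python3 - <<'E'
from h import *
go(80,-127,268,170.9);level()
p,d,i=snap("side"); S=toS(cloud(d,i)); x,y,z=S[...,0],S[...,1],S[...,2]
m=(abs(x-35)<25)&(abs(y+127)<20)&(z>205)&(z<310); 
for a in range(205,305,10):
    k=m&(z>=a)&(z<a+10); print(a,k.sum(),np.round(np.median(S[k],0),1) if k.any() else "", np.percentile(x[k],[5,95]) if k.any() else "")
c=p[120:260,170:330,::-1]; cv2.imwrite("pics/s2.png",cv2.resize(c,None,fx=4,fy=4,interpolation=cv2.INTER_CUBIC))
E
```

```text
t: 15.25
tool_pos: [0.6555, -0.106, 0.3422]
orientation: [0.189, 3.13, -0.007]
force: [-0.2, -0.7, -0.3]
opening: 0.0005
t 15.25 S [  90.1 -128.   342.2] tool-x heading 173.1 tilt [ 0.006 -0.005 -1.   ] q6 -1.69 F [-0.2 -0.7 -0.3] F_shaker [-0.  -0.8] open 0.0005 Tz -0.01
tool shift mm [10.5  1.7 74.1]
twist z 0.038
level twist [-0.004  0.006 -0.   ]
205 14 [  35.5 -121.   209. ] [30.29348794 41.84702773]
215 12 [  32.1 -122.3  220.6] [29.92488383 37.59067213]
225 10 [  32.1 -122.8  229.5] [29.18468423 36.44197303]
235 11 [  30.2 -123.7  239.7] [28.47705877 36.29751757]
245 12 [  30.3 -122.9  249.1] [28.16152448 35.22228744]
255 12 [  29.3 -122.5  260.7] [26.92007988 33.96586905]
265 11 [  29.1 -120.8  269.2] [26.7074266  37.77338269]
275 12 [  27.8 -120.1  281.6] [25.8444659  33.61443244]
285 23 [  28.5 -122.9  291.9] [23.58800607 34.39122941]
295 1 [  34.  -120.6  295.9] [33.96371165 33.96371165]
```

View pics/s2.png

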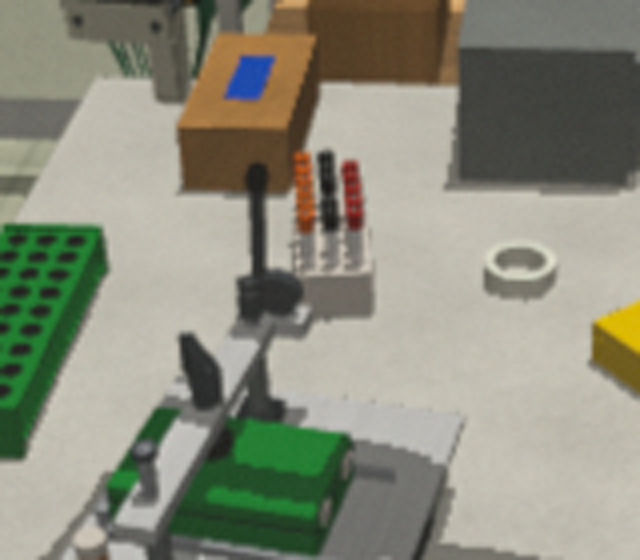

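Picture: lever upright at (258,175)-(258,290), nut wing now turned (200,370), box with the black foot above it, tubes untouched. The fingers (170,60) are behind the lever. Descend behind it.

```bash
python3 -m pendant '[{"translation":[5,1,5],"twist":[0,0,0.038],"grip":-1},{"translation":[0,0,12],"twist":[0,0,0],"grip":-1},{"translation":[0,0,12],"twist":[0,0,0],"grip":-1},{"translation":[0,0,12],"twist":[0,0,0],"grip":-1},{"translation":[0,0,12],"twist":[0,0,0],"grip":-1},{"translation":[0,0,10],"twist":[0,0,0],"grip":-1},{"translation":[4,0,3],"twist":[0,0,0],"grip":-1},{"translation":[5,0,0],"twist":[0,0,0],"grip":-1},{"translation":[5,0,0],"twist":[0,0,0],"grip":-1},{"translation":[5,0,0],"twist":[0,0,0],"grip":-1}]'
python3 - <<'E'
from h import *
go(45,-127,270,170.9);level()
E
```

```text
t: 16.3
tool_pos: [0.6312, -0.0955, 0.2701]
orientation: [0.238, 3.128, -0.002]
force: [-0.8, -0.5, 0.2]
opening: 0.0006
t 16.3 S [  64.6 -121.4  270.1] tool-x heading 171.3 tilt [ 0.004 -0.002 -1.   ] q6 -1.65 F [-0.8 -0.5  0.2] F_shaker [-0.8 -0.6] open 0.0006 Tz -0.04
tool shift mm [19.6 -5.4 -0. ]
twist z 0.007
level twist [-0.001  0.005  0.   ]
```

```bash
python3 -m pendant '[{"translation":[5,-3,-2],"twist":[0,0,0],"grip":-1},{"translation":[5,-2,-1],"twist":[0,0,0],"grip":-1},{"translation":[5,0,0],"twist":[0,0,0],"grip":-1},{"translation":[5,0,0],"twist":[0,0,0],"grip":-1},{"translation":[6,0,0],"twist":[0,0,0],"grip":-1},{"translation":[6,0,0],"twist":[0,0,0],"grip":-1},{"translation":[6,0,1],"twist":[0,0,0],"grip":-1},{"translation":[6,0,1],"twist":[0,0,0],"grip":-1},{"translation":[6,0,1],"twist":[0,0,0],"grip":-1},{"translation":[4,0,1],"twist":[0,0,0],"grip":-1}]'
cat >> h.py <<'E'
def lev():
    s,R=tool(); x,y,z=toS(s["tool_pos"]); dx,dz=x-7.5-35,z-189
    # corner at distance 7 above the lever's centre line
    rr=np.hypot(dx,dz); b=np.arctan2(-dx,dz)+np.arcsin(7/rr); print("lever geom angle if touching",round(b,3),"r",round(np.sqrt(rr*rr-49),1))
    f=R2.T@s["force"][:2]; F=(f[0]*np.cos(b)+s["force"][2]*np.sin(b)); print("normal force on tool",round(F,1))
E
python3 - <<'E'
from h import *
lev();level()
E
```

```text
t: 17.3
tool_pos: [0.574, -0.0926, 0.2716]
orientation: [0.238, 3.12, -0.004]
force: [3.1, -0.7, 0.2]
opening: 0.0005
t 17.3 S [   7.6 -127.6  271.6] tool-x heading 171.3 tilt [ 0.012 -0.003 -1.   ] q6 -1.67 F [ 3.1 -0.7  0.2] F_shaker [ 3.2 -0.2] open 0.0005 Tz -0.0
lever geom angle if touching 0.478 r 89.4
normal force on tool 3.0
level twist [-0.002  0.012  0.   ]
```

```bash
python3 -m pendant '[{"translation":[1.5,0,0.9],"twist":[0,0,0],"grip":-1},{"translation":[1.5,0,0.9],"twist":[0,0,0],"grip":-1},{"translation":[1.5,0,0.9],"twist":[0,0,0],"grip":-1},{"translation":[1.5,0,0.9],"twist":[0,0,0],"grip":-1},{"translation":[1.5,0,0.9],"twist":[0,0,0],"grip":-1},{"translation":[0,0,0],"twist":[0,0,0],"grip":-1},{"translation":[0,0,0],"twist":[0,0,0],"grip":-1},{"translation":[0,0,0],"twist":[0,0,0],"grip":-1},{"translation":[0,0,0],"twist":[0,0,0],"grip":-1},{"translation":[0,0,0],"twist":[0,0,0],"grip":-1}]'
python3 -c "
from h import *
lev()"
python3 -m pendant '[{"translation":[1.5,0,1.1],"twist":[0,0,0],"grip":-1},{"translation":[1.5,0,1.1],"twist":[0,0,0],"grip":-1},{"translation":[1.5,0,1.1],"twist":[0,0,0],"grip":-1},{"translation":[1.5,0,1.1],"twist":[0,0,0],"grip":-1},{"translation":[1.5,0,1.1],"twist":[0,0,0],"grip":-1},{"translation":[0,0,0],"twist":[0,0,0],"grip":-1},{"translation":[0,0,0],"twist":[0,0,0],"grip":-1},{"translation":[0,0,0],"twist":[0,0,0],"grip":-1},{"translation":[0,0,0],"twist":[0,0,0],"grip":-1},{"translation":[0,0,0],"twist":[0,0,0],"grip":-1}]'
python3 -c "
from h import *
lev()"
```

```text
t: 18.3
tool_pos: [0.566, -0.0913, 0.2675]
orientation: [0.238, 3.12, -0.004]
force: [1.3, -0.7, 1.1]
opening: 0.0002
t 18.3 S [  -0.5 -127.5  267.5] tool-x heading 171.3 tilt [ 0.013 -0.004 -1.   ] q6 -1.67 F [ 1.3 -0.7  1.1] F_shaker [ 1.4 -0.5] open 0.0002 Tz 0.0
lever geom angle if touching 0.58 r 89.2
normal force on tool 1.8
t: 19.3
tool_pos: [0.558, -0.09, 0.2621]
orientation: [0.238, 3.119, -0.004]
force: [0.3, 0.7, 3.1]
opening: 0.0005
t 19.3 S [  -8.6 -127.6  262.1] tool-x heading 171.3 tilt [ 0.013 -0.004 -1.   ] q6 -1.67 F [0.3 0.7 3.1] F_shaker [0.2 0.7] open 0.0005 Tz 0.0
lever geom angle if touching 0.689 r 88.9
normal force on tool 2.1
```

```bash
python3 -m pendant '[{"translation":[0.7,0,0.6],"twist":[0,0,0],"grip":-1},{"translation":[0.7,0,0.6],"twist":[0,0,0],"grip":-1},{"translation":[0.7,0,0.6],"twist":[0,0,0],"grip":-1},{"translation":[0.7,0,0.6],"twist":[0,0,0],"grip":-1},{"translation":[0.7,0,0.6],"twist":[0,0,0],"grip":-1},{"translation":[0.7,0,0.6],"twist":[0,0,0],"grip":-1},{"translation":[0.7,0,0.6],"twist":[0,0,0],"grip":-1},{"translation":[0.7,0,0.6],"twist":[0,0,0],"grip":-1},{"translation":[0.7,0,0.6],"twist":[0,0,0],"grip":-1},{"translation":[0.7,0,0.6],"twist":[0,0,0],"grip":-1}]'
python3 -c "
from h import *
lev()"
python3 -m pendant '[{"translation":[0.7,0,0.7],"twist":[0,0,0],"grip":-1},{"translation":[0.7,0,0.7],"twist":[0,0,0],"grip":-1},{"translation":[0.7,0,0.7],"twist":[0,0,0],"grip":-1},{"translation":[0.7,0,0.7],"twist":[0,0,0],"grip":-1},{"translation":[0.7,0,0.7],"twist":[0,0,0],"grip":-1},{"translation":[0.7,0,0.7],"twist":[0,0,0],"grip":-1},{"translation":[0.7,0,0.7],"twist":[0,0,0],"grip":-1},{"translation":[0.7,0,0.7],"twist":[0,0,0],"grip":-1},{"translation":[0.7,0,0.7],"twist":[0,0,0],"grip":-1},{"translation":[0.7,0,0.7],"twist":[0,0,0],"grip":-1}]'
python3 -c "
from h import *
lev()"
```

```text
t: 20.3
tool_pos: [0.5506, -0.0889, 0.2558]
orientation: [0.238, 3.119, -0.004]
force: [0.1, 0.2, 3.4]
opening: 0.0002
t 20.3 S [ -16.1 -127.6  255.8] tool-x heading 171.3 tilt [ 0.013 -0.004 -1.   ] q6 -1.67 F [0.1 0.2 3.4] F_shaker [0.  0.2] open 0.0002 Tz 0.04
lever geom angle if touching 0.799 r 88.6
normal force on tool 2.4
t: 21.3
tool_pos: [0.5472, -0.0883, 0.2528]
orientation: [0.236, 3.107, -0.006]
force: [1.6, -0.4, 6.2]
opening: 0.0004
t 21.3 S [ -19.6 -127.6  252.8] tool-x heading 171.3 tilt [ 0.025 -0.006 -1.   ] q6 -1.67 F [ 1.6 -0.4  6.2] F_shaker [ 1.6 -0.2] open 0.0004 Tz -0.02
lever geom angle if touching 0.85 r 88.8
normal force on tool 5.7
```

Run:
```python
from h import *
p0=np.load("side0.npz")
def fit(p,S,b):
    d=np.array([-np.sin(b),np.cos(b)]); q=S[...,[0,2]]-[36.5,189]; r=q@d; n=q@np.array([np.cos(b),np.sin(b)])
    m=(r>25)&(r<85)&(abs(n)<13)&(S[...,1]<-112)&(S[...,1]>-138)&(p.max(2)<90)
    Q=S[m][:,[0,2]]; e=np.linalg.eigh(np.cov(Q.T))[1][:,1]; e*=np.sign(e[1]); print(m.sum(),"lever line angle",np.arctan2(-e[0],e[1]),"via pivot",np.arctan2(-(Q.mean(0)-[36.5,189])[0],(Q.mean(0)-[36.5,189])[1]))
fit(p0["p"],toS(p0["W"]),0.05)
p,d,i=snap("side"); fit(p,toS(cloud(d,i)),0.83)
p,d,i=snap("top"); fit(p,toS(cloud(d,i)),0.83)
lev()
```

```text
51 lever line angle 0.07445533007160228 via pivot 0.08042158003662161
56 lever line angle 0.8451806230222624 via pivot 0.8407464673193298
0 lever line angle nan via pivot nan
t 21.4 S [ -19.7 -127.6  252.8] tool-x heading 171.3 tilt [ 0.025 -0.006 -1.   ] q6 -1.67 F [1.8 0.8 4.9] F_shaker [1.7 1.1] open 0.0006 Tz 0.06
lever geom angle if touching 0.851 r 88.8
normal force on tool 4.8
  avg = a.mean(axis, **keepdims_kw)
  ret = um.true_divide(
<stdin>:6: RuntimeWarning: Degrees of freedom <= 0 for slice
  c *= np.true_divide(1, fact)
  c *= np.true_divide(1, fact)
<stdin>:6: RuntimeWarning: Mean of empty slice.
```

The bite came at about 0.82 geometric. The lever leaned 0.075 when open, so that is 0.75–0.82 in joint terms, which is midway. No re-adjustment needed, so I close it.

```bash
python3 -m pendant '[{"translation":[2.8,0,3.3],"twist":[0,0,0],"grip":-1},{"translation":[2.7,0,3.4],"twist":[0,0,0],"grip":-1},{"translation":[2.6,0,3.5],"twist":[0,0,0],"grip":-1},{"translation":[2.5,0,3.6],"twist":[0,0,0],"grip":-1},{"translation":[2.4,0,3.7],"twist":[0,0,0],"grip":-1},{"translation":[2.2,0,3.8],"twist":[0,0,0],"grip":-1},{"translation":[2.1,0,3.9],"twist":[0,0,0],"grip":-1},{"translation":[2,0,4],"twist":[0,0,0],"grip":-1},{"translation":[1.9,0,4],"twist":[0,0,0],"grip":-1},{"translation":[1.8,0,4],"twist":[0,0,0],"grip":-1}]'
python3 -c "
from h import *
lev();level()"
```

```text
t: 22.4
tool_pos: [0.5302, -0.0859, 0.2264]
orientation: [0.234, 3.088, -0.011]
force: [-2.2, 0.4, 9.5]
opening: 0.0007
t 22.4 S [ -36.7 -127.9  226.4] tool-x heading 171.3 tilt [ 0.045 -0.01  -0.999] q6 -1.68 F [-2.2  0.4  9.5] F_shaker [-2.2  0. ] open 0.0007 Tz 0.01
lever geom angle if touching 1.21 r 87.3
normal force on tool 8.1
level twist [-0.003  0.046  0.   ]
```

```bash
python3 -m pendant '[{"translation":[1.4,0,4],"twist":[0,0.01,0],"grip":-1},{"translation":[1.2,0,4.2],"twist":[0,0.01,0],"grip":-1},{"translation":[1,0,4.3],"twist":[0,0.01,0],"grip":-1},{"translation":[0.8,0,4.4],"twist":[0,0.01,0],"grip":-1},{"translation":[0.6,0,4.4],"twist":[0,0.01,0],"grip":-1},{"translation":[0.4,0,4.4],"twist":[0,0.01,0],"grip":-1},{"translation":[0.2,0,4.4],"twist":[0,0.01,0],"grip":-1},{"translation":[0,0,4],"twist":[0,0.01,0],"grip":-1},{"translation":[0,0,4],"twist":[0,0,0],"grip":-1},{"translation":[0,0,3],"twist":[0,0,0],"grip":-1}]'
python3 -c "
from h import *
lev();level()"
```

```text
t: 23.4
tool_pos: [0.5242, -0.0853, 0.1976]
orientation: [-0.235, -3.1, 0.004]
force: [-9.5, 4.1, 22.0]
opening: 0.0001
t 23.4 S [ -42.7 -128.3  197.6] tool-x heading 171.3 tilt [-0.033  0.    -0.999] q6 -1.67 F [-9.5  4.1 22. ] F_shaker [-10.    2.6] open 0.0001 Tz -0.03
lever geom angle if touching 1.552 r 85.4
normal force on tool 21.8
level twist [-0.005 -0.033  0.   ]
```

The lever hit its stop at 22 N at a geometric 1.55. Lift off and look.

```bash
python3 -m pendant '[{"translation":[0,0,-5],"twist":[0,0,0],"grip":-1},{"translation":[0,0,-20],"twist":[0,-0.03,0],"grip":-1},{"translation":[0,0,-40],"twist":[0,0,0],"grip":-1},{"translation":[0,0,-40],"twist":[0,0,0],"grip":-1},{"translation":[0,0,-30],"twist":[0,0,0],"grip":-1},{"translation":[20,-30,0],"twist":[0,0,0],"grip":-1},{"translation":[20,-40,0],"twist":[0,0,0],"grip":-1},{"translation":[20,-40,0],"twist":[0,0,0],"grip":-1},{"translation":[20,-40,0],"twist":[0,0,0],"grip":-1},{"translation":[0,0,0],"twist":[0,0,0],"grip":-1}]'
python3 - <<'E'
from h import *
tool()
p,d,i=snap("side"); S=toS(cloud(d,i)); x,y,z=S[...,0],S[...,1],S[...,2]
q=S[...,[0,2]]-[36.5,189]
m=(y<-112)&(y>-140)&(x<10)&(x>-60)&(abs(z-189)<30)&(p.max(2)<90); Q=S[m]; print("lever",m.sum(),np.polyfit(Q[:,0],Q[:,2],1),Q.mean(0))
m=(abs(x-35)<14)&(abs(y)>40)&(abs(y)<90)&(z>130)&(z<185); print("beam z",np.median(z[m]))
c=p[130:390,150:330,::-1]; cv2.imwrite("pics/s3.png",cv2.resize(c,None,fx=2.3,fy=2.3,interpolation=cv2.INTER_CUBIC))
p,d,i=snap("top"); S=toS(cloud(d,i)); x,y,z=S[...,0],S[...,1],S[...,2];h=cv2.cvtColor(p,cv2.COLOR_RGB2HSV)
g=(abs(x)<140)&(abs(y)<60)&(h[...,0]>45)&(h[...,0]<75)&(h[...,1]>130)&(abs(z-117)<6); print("box",np.percentile(x[g],[.5,2]),np.percentile(y[g],[1,99]),np.median(z[g]))
m=(y<-112)&(y>-140)&(x<10)&(x>-75)&(abs(z-189)<30); Q=S[m]; print("lever top",m.sum(),np.polyfit(Q[:,0],Q[:,2],1),Q.mean(0),Q.min(0))
c=p[130:260,140:430,::-1]; cv2.imwrite("pics/t3.png",cv2.resize(c,None,fx=2.7,fy=2.7,interpolation=cv2.INTER_CUBIC))
E
```

```text
t: 24.4
tool_pos: [0.4183, -0.2242, 0.3318]
orientation: [-0.23, -3.117, 0.005]
force: [0.4, 0.5, -0.0]
opening: 0.0003
t 24.4 S [-125.4 -282.2  331.8] tool-x heading 171.6 tilt [-0.016 -0.002 -1.   ] q6 -2.02 F [ 0.4  0.5 -0. ] F_shaker [0.3 0.6] open 0.0003 Tz 0.03
lever 97 [-8.40493391e-02  1.91199214e+02] [ -26.99207066 -124.5254992   193.46787952]
beam z 153.09048533133307
box [-59.97426957 -58.02346783] [-50.65842343  45.01705552] 116.67076681876543
lever top 128 [-9.61744839e-02  1.92622599e+02] [ -33.72434345 -127.17796108  195.86601984] [ -74.09621347 -135.17088675  187.25654272]
```

View pics/s3.png

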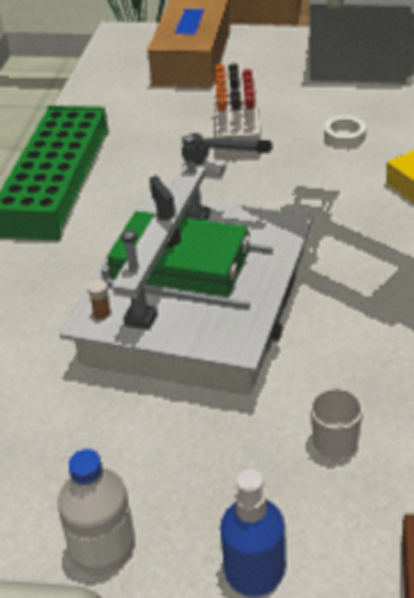

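View pics/t3.png

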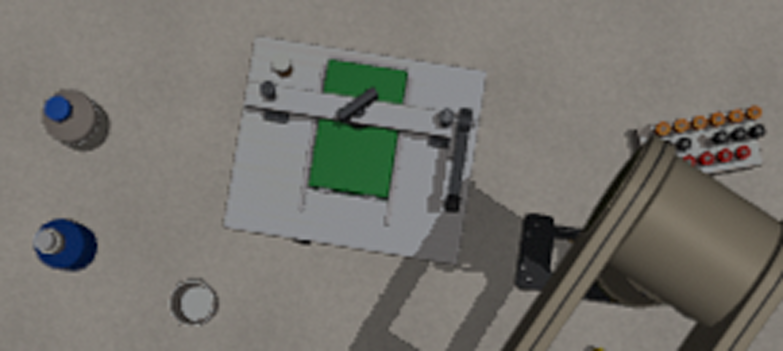

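The pictures show the lever level at (230,145), the box against the stop under the clamp, and the vial, jar, spray, cup and tubes all standing. The box front measures x = -60 mm against -60 wanted. The beam dropped 12.3 mm, which is 14 mm less the frame's give.

```bash
python3 -c "
from plant import robot
print(robot.close_job())"
```

```text
the job is handed in; nothing more can be done
None
```

I pushed the box home, turned the nut, closed the lever fully and handed the job in after about 24.5 s of robot time; no verdict was reported.

- **Box:** I pushed it about 45 mm until it stood still under 14 N. The top camera then put its front face at x = -60 mm, which is home.
- **Nut:** I turned it 1.6 rad clockwise in one grip. I did not measure the foot gap directly.
- **Bite:** Lever resistance rose from about 2 N to 5–6 N at a geometric angle of about 0.82 rad. The lever leaned about 0.075 rad when open, so that is 0.75–0.82 rad on the joint. That is midway or slightly late, so I did not readjust the nut.
- **Lever:** I closed it against its stop, which took 22 N at the end.
- **Last checks:** The beam had dropped 12.3 mm, which fits 14 mm less the frame's give. All the bystanders were standing and the robot was clear of everything.
- **Small disagreements:** The closed lever angle read 1.55 rad from contact but 1.48 rad from the images, around the nominal 1.5. The two cameras differ by 2–3 mm in x, and the side camera put the box front about 4 mm further back than the top camera did. I could not observe the foot's compression.

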